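# Push a circuit module through the sprung flap and seat it in the test lane

### The job

Stand the module with the black heat sink flat in the infeed of the test lane, white connector end towards the yellow flap, then push it along the lane floor through the sprung flap until it gently presses in the brass plunger at the far end, and hold it there for a moment without bottoming the plunger or jamming the module. Then ease off and take the hand out so that the flap swings fully shut with the module left behind it, and leave the other things on the bench alone.

Things in the scene. Friction and masses are not known exactly. Their poses are not given: they have to be found in the camera images.
- black_module: the module to load: grey carrier 80 x 50 x 12 mm (x, y, z), green board, black finned heat sink 50 long (x) x 34 wide (y), 14 to 52 mm high, centred 6 mm behind the carrier's middle; 0.18 to 0.35 kg. Origin: centre of the underside; +x to its front, the end with the white connector (up to 22 mm high). Grip the heat sink across its 34 mm.
- black_front (a point): middle of the lower front edge of the black module's carrier (40 mm ahead of its origin along its +x)
- lane: the test lane, fixed, open on top: aluminium base, white walls 8 mm thick. Origin: on the bench under the shut flap, on the centre line; +x feed direction, +y left, z up. Floor at z = 6 mm, x from -140 to 235; wall tops at z = 24. Nest behind the flap: walls at y = -29 and +40 mm. Grey stop block with the brass plunger at the far end.
- infeed (a point): middle of the infeed's floor, 66 mm before the flap line: a channel from x = -125 to -8 mm of the lane, clear width 58 mm (y -29 to 29), open at its back end. Axes as the lane's
- flap_edge (a point): top of the free edge of the yellow flap (4 mm thick, from 9 to 31 mm above the bench). Its upright hinge is at lane x = 0, y = +34 mm; shut, it reaches across to y = -22, so its edge sweeps a radius of 56 mm and it can shut behind the module only when the module's back end is 56 mm or more past x = 0
- flap (a joint): angle of the flap in rad: 0 shut across the lane, grows to 1.6 as it swings in the feed direction (+x). A weak spring (0.05 N m shut, 0.14 N m wide open) shuts it; it does not open backwards.
- nest_near (a point): on the lane's floor and centre line, 148 mm past the flap line: the nearest place where the plunger's free face can stand. The stop is set anew each time, its face 0 to 30 mm beyond this point, and is not measured: find it by feel
- plunger (a joint): how far the brass plunger is pushed in, in m; its face is 28 mm wide, 8 to 19 mm above the bench. 0 free; gives at 2 N, then 2.5 N per mm; pressed from 2 mm (7 N) on, must stay short of 6.5 mm (18 N), bottoms at 9 mm. It springs back and can throw the module back if let go suddenly: draw back slowly before lifting.
- silver_module: a second module of the same sizes with a bright silver heat sink; leave it where it is (same origin and axes)
- jar: small amber glass jar with a blue cap, 52 mm wide, 70 mm high, a bystander; origin under its centre
- parts_bin: small open orange bin 80 x 60 x 35 mm, a bystander; origin under its centre

How it is judged:
On the way, in this order (a step that is already met when the one before it is completed fails the run):
1. the black module lies flat on the lane's floor in the infeed, front towards the still shut flap (y of black_front in the frame of lane between -0.01 and 0.01 m and angle between the x axis of black_module and the x axis of lane, either way round below 0.1 rad and z of black_module in the frame of lane below 0.009 m and x of black_front in the frame of lane between -0.09 and 0.01 m and value of joint flap below 0.2 rad), for 0.2 s.
2. lying on the lane's floor, it is half-way through the open flap (y of black_front in the frame of lane between -0.01 and 0.01 m and angle between the x axis of black_module and the x axis of lane, either way round below 0.1 rad and z of black_module in the frame of lane below 0.009 m and x of black_front in the frame of lane between 0.02 and 0.075 m and value of joint flap above 0.5 rad), for 0.05 s.
3. it presses the plunger in by 2 mm or more for 0.3 s (y of black_front in the frame of lane between -0.01 and 0.01 m and angle between the x axis of black_module and the x axis of lane, either way round below 0.1 rad and z of black_module in the frame of lane below 0.009 m and x of black_front in the frame of lane above 0.14 m and value of joint plunger above 0.002 m), for 0.3 s.
At the end, for the whole second after the job is handed in: The black module lies still and flat on the lane floor (within 3 mm) behind the flap, front edge over 136 mm past the flap line, within 10 mm of the centre line and 0.1 rad of the lane; flap shut (under 0.08 rad), plunger free (under 1.5 mm), robot clear (y of black_front in the frame of lane between -0.01 and 0.01 m and angle between the x axis of black_module and the x axis of lane, either way round below 0.1 rad and z of black_module in the frame of lane below 0.009 m and x of black_front in the frame of lane above 0.136 m and value of joint flap below 0.08 rad and value of joint plunger below 0.0015 m and linear speed of black_module below 0.01 m/s and contact force between each of the arm, the fingers and black_module below 0.05 N); the robot touches nothing.
It fails at once if the plunger is pushed in by more than 6.5 mm (value of joint plunger above 0.0065 m).
It fails at once if once in the flap, the module is jammed against the lane with more than 25 N (x of black_front in the frame of lane above 0.02 m and contact force between black_module and lane above 25 N).
It fails at once if the silver module, the jar or the parts bin is moved by more than 20 mm (distance of any of silver_module, jar, parts_bin from where it was at the start of the episode above 0.02 m).
It also fails if it takes over 72 s, if anything falls off the work surface, if the arm or the gripper's body presses on something with over 40 N, if the wrist force passes 120 N, or if a joint passes its speed limit or range.

### The arm

A 6-joint arm with a two-finger parallel gripper is mounted at the origin on the work surface. World frame = base frame: x ahead of the robot, y to its left, z up, the work surface at z = 0. Lengths are in m, angles in rad, forces in N, time in s.
With the tool pointing down it reaches from about 0.25 to 0.725 m from the base axis. Payload 4 kg.
Tool frame: the origin (TCP) lies midway between the tips of the shut fingers; the grasp point (between the pads) lies 19 mm behind it; y points along the fingers, z is the direction in which the jaws open and shut, and the axes are right-handed (so a half turn about y gives the same grasp; the last joint's range is limited). The gripper opens to 85 mm and grips with 20 to 120 N. Pads are 22 mm wide; open, the fingers measure 114 mm over their backs; the gripper's body (76 mm by 85 mm) begins 54 mm behind the grasp point. The pads swing forward as they close: fully open they stand 13 mm farther back than shut.
Start: joints at [-1.235, 0.241, 0.005, 1.335, 0, 1.571], TCP at [0.165, -0.472, 0.231] pointing down, gripper open.
Joint ranges: [-2.72, 2.72], [-1.05, 1.87], [-1.09, 1.28], [-1.99, 2.15], [-1.42, 1.44], [-3.14, 3.14]. Speed limits (rad/s): [2.79, 2.79, 3.14, 3.14, 3.14, 3.14].

### API

Orientations are given as a unit quaternion [x, y, z, w].
In Python, from workcell import bot gives the robot as it stands. The module is installed in compiled form; this text tells all that it offers.
- The arm moves only by the shell command python3 -m handwheel 'ROWS' [OPENING]. ROWS is JSON, a list of rows, each a list of 6 numbers: the shift along the tool's x, y, z in units of 25 mm (1.0 is 25 mm), then the turn, a rotation vector about the tool's x, y, z in units of 10 degrees (1.0 is 10 degrees). A call has exactly 5 rows; each row is the pose to reach, as a shift and turn from the pose commanded when the call began, along the tool's axes at that moment; what a row does not reach only later rows make up. A row lasts 1/8 s, in which the tool goes at most 62.5 mm and 10.7 degrees, less where a joint would pass 70% of its speed; a pose out of reach is approached as far as the arm can. A call with a gripper value outside its range is refused whole. OPENING is the gripper command: -1 is shut, 1 is fully open, values between are in proportion, set as the call begins (- or left out, the last holds). The fingers move at their own pace and stop on an object; the grip force is fixed at half the most. Time passes only in rows, so rows that repeat a pose let the fingers close, or fill a call up. It gives the time, the measured TCP pose, the force and the opening at its end, in the units of the state.
- bot.get_obs(): the state, without advancing time (a new reading comes with each control period).
- bot.camera(name): name is "side" or "top"; returns a dict with "color" (420x560x3 uint8, red, green, blue), "fx", "fy", "cx", "cy" (pixels), "rvec" (rotation vector, rad) and "tvec" (3), from world to camera coordinates, as OpenCV has them. Camera axes: x right, y down, z forward; pixel columns grow to the right and rows downward; lengths in m; the calibration is good to about 2 mm. A picture is of the moment at which its call begins. There is no depth.
- bot.job_done(): hands the job in, once; it reports no verdict.
The state is a dict: "clock": time; "joint_pos": joint angles; "joint_vel": joint speeds; "tau": joint torques, N m; "eef_pos": TCP position; "tool_rot": TCP orientation; "ft_force": force on the tool from outside, world axes, zero at the start; "ft_torque": the same for the moment, N m; "grip_width": finger opening in m.
Only numpy, scipy, OpenCV 4.12 (cv2) and the standard library are available. Lean on these libraries where they do the work, as an engineer would, in place of code of your own. Each camera call takes 0.05 s, during which the arm holds its last target.

## Working session

There is one attempt and no reset: what is moved stays moved. The work goes in short steps, Python scripts to look and compute and a shell command to move; the robot and the scene stay as the last step left them, time stands still between calls to the robot, and variables do not carry over. Pictures are saved under pics/ and viewed, and the job is handed in when it is done.

```bash
mkdir -p pics; cat > h.py <<'E'
import numpy as np, cv2
from workcell import bot
def snap(cam,name):
    c=bot.camera(cam); cv2.imwrite(f'pics/{name}.png',c['color'][:,:,::-1]); np.savez(f'pics/{name}.npz',**{k:np.array(v) for k,v in c.items()}); return c
def ld(name): return dict(np.load(f'pics/{name}.npz'))
def ray(c,u,v,z):
    R=cv2.Rodrigues(np.array(c['rvec'],float))[0]; t=np.array(c['tvec'],float).ravel()
    o=-R.T@t; d=R.T@np.array([(u-c['cx'])/c['fx'],(v-c['cy'])/c['fy'],1]); return o+d*(z-o[2])/d[2]
def proj(c,p):
    K=np.array([[c['fx'],0,c['cx']],[0,c['fy'],c['cy']],[0,0,1]],float)
    return cv2.projectPoints(np.array(p,float).reshape(-1,1,3),np.array(c['rvec'],float),np.array(c['tvec'],float),K,None)[0].reshape(-1,2)
E
python3 -c "
from h import *
for n in ('top','side'):
    c=snap(n,n+'0'); print(n,c['fx'],c['cx'],c['cy'],c['rvec'],c['tvec'])
print(bot.get_obs())"
```

```text
top 512.2072615339334 280.2824538739529 214.0516225821014 [ 2.11224206 -2.09711328  0.22086235] [-0.05561148  0.56892229  1.09185166]
side 467.8165368840055 283.65763209383556 211.90375393676058 [ 2.39268397 -0.13973014  0.06562104] [-0.56216597  0.0584484   1.01554912]
{'clock': 0.1, 'joint_pos': array([-1.23499202e+00,  2.41316547e-01,  3.88413946e-03,  1.33523246e+00,
        2.36397545e-05,  1.57079485e+00]), 'joint_vel': array([ 0.00068635, -0.00198728,  0.00313647, -0.00087982,  0.00062795,
       -0.00082339]), 'tau': array([ 1.16279111e-04, -3.73136902e+01,  2.53010559e+01,  1.09203966e-02,
       -7.49506398e-06,  3.43081147e-06]), 'eef_pos': array([ 0.16458448, -0.47153571,  0.23052215]), 'tool_rot': array([-0.11827032,  0.69781545, -0.69650998,  0.118066  ]), 'ft_force': array([-0.6841208 , -0.18389502,  0.00095453]), 'ft_torque': array([ 0.02465338, -0.02686691,  0.00371774]), 'grip_width': 0.08549626824293034}
```

View pics/top0.png

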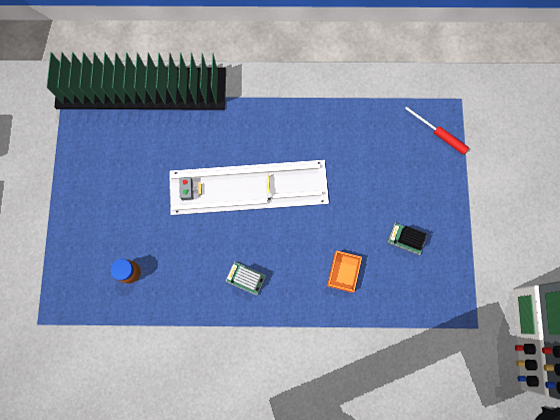

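View pics/side0.png

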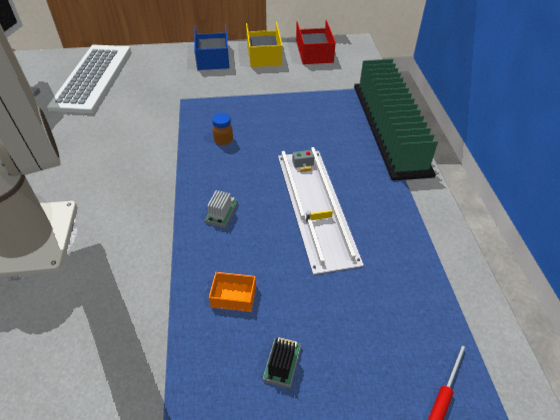

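```bash
python3 -c "
import cv2
a=cv2.imread('pics/top0.png');s=cv2.imread('pics/side0.png')
cv2.imwrite('pics/c1.png',cv2.resize(a[145:225,160:340],None,fx=4.4,fy=4.4,interpolation=cv2.INTER_CUBIC))
cv2.imwrite('pics/c2.png',cv2.resize(a[210:265,375:445],None,fx=10,fy=10,interpolation=cv2.INTER_CUBIC))
cv2.imwrite('pics/c3.png',cv2.resize(s[320:400,240:330],None,fx=7,fy=7,interpolation=cv2.INTER_CUBIC))
cv2.imwrite('pics/c4.png',cv2.resize(s[140:280,270:370],None,fx=4.2,fy=4.2,interpolation=cv2.INTER_CUBIC))
"
```

```text
(no output)
```

View pics/c1.png

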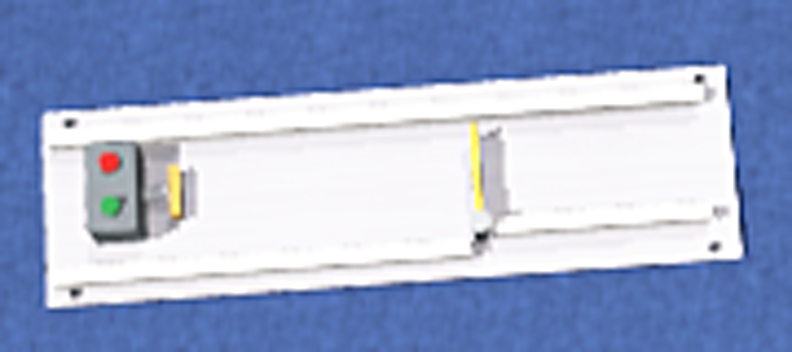

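View pics/c2.png

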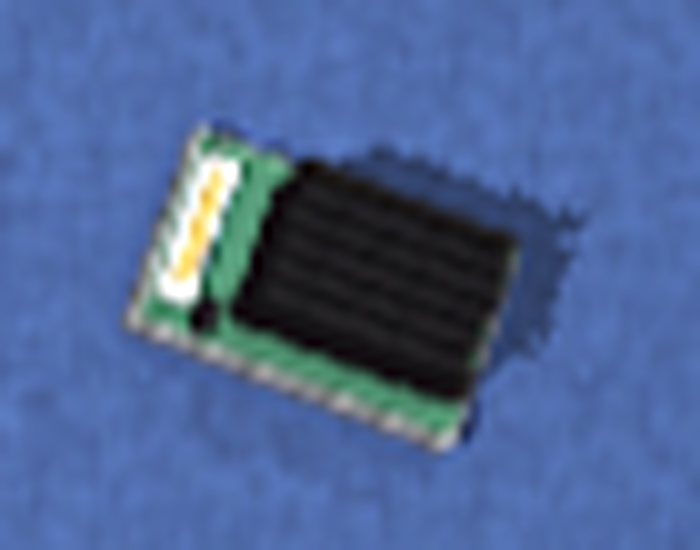

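View pics/c3.png

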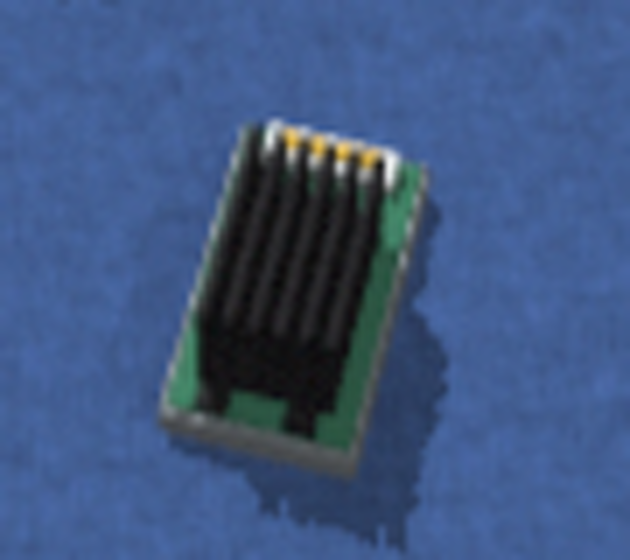

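View pics/c4.png

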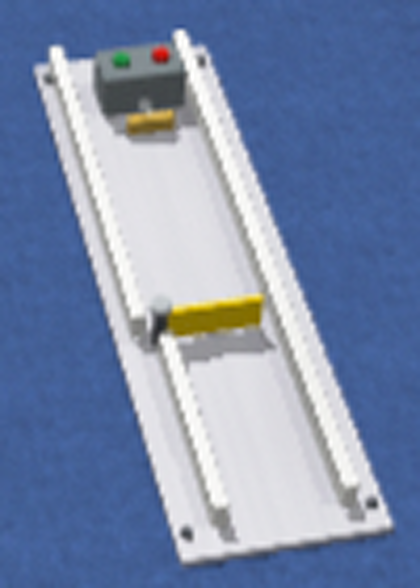

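```bash
cat > fit.py <<'E'
from h import *
from scipy.optimize import least_squares
T=ld('top0');S=ld('side0')
def tf(x,y,a,p):
    p=np.atleast_2d(p).astype(float); c,s=np.cos(a),np.sin(a)
    return np.c_[x+c*p[:,0]-s*p[:,1], y+s*p[:,0]+c*p[:,1], p[:,2]]
c1=lambda l:np.array(l)/4.4+[160,145]-0.5+.5/4.4
c4=lambda l:np.array(l)/4.2+[270,140]-0.5+.5/4.2
to=c1([(43,112),(725,66),(742,258),(47,307),(475,123)])
so=c4([(200,45),(392,530),(183,562),(35,65),(263,295)])
def res(q,sep=False):
    x,y,a,yr,yl=q
    P=tf(x,y,a,[(.235,yr,.006),(-.14,yr,.006),(-.14,yl,.006),(.235,yl,.006),(0,-.022,.031)])
    r=[proj(T,P)-to,proj(S,P)-so]
    return r if sep else np.concatenate(r).ravel()
x0=ray(T,*c1([(478,165)])[0],.02)
r=least_squares(res,[x0[0],x0[1],1.57,-.05,.06]); print('lane',r.x); print(np.round(res(r.x,True),1).tolist())
L=r.x
# module
c2=lambda l:np.array(l)/10+[375,210]-0.45
c3=lambda l:np.array(l)/7+[240,320]-.43
# carrier/board top corners ~z .014; heatsink top corners z .052
tm=c2([(200,125),(128,322),(448,450),(308,163),(240,318),(465,400),(520,238)])
tp=[(.04,-.025,.012),(.04,.025,.012),(-.04,.025,.012),(.019,-.017,.052),(.019,.017,.052),(-.031,.017,.052),(-.031,-.017,.052)]
sm=c3([(160,418),(355,470),(425,165),(200,325),(335,348)])
sp=[(-.04,.025,.012),(-.04,-.025,.012),(.04,-.025,.012),(-.031,.017,.052),(-.031,-.017,.052)]
def rm(q,sep=False):
    r=[proj(T,tf(*q,tp))-tm,proj(S,tf(*q,sp))-sm]
    return r if sep else np.concatenate(r).ravel()
m0=ray(T,409,238,.02)
r=least_squares(rm,[m0[0],m0[1],1.2]); print('mod',r.x); print(np.round(rm(r.x,True)[0],1).tolist(),np.round(rm(r.x,True)[1],1).tolist())
np.savez('pose.npz',L=L,M=r.x)
E
python3 fit.py
```

```text
lane [ 0.65193567 -0.02125876  1.64972771 -0.0512836   0.05567742]
[[[-0.1, 1.5], [0.1, 1.1], [0.2, 0.4], [0.1, 0.4], [-0.5, 0.8]], [[1.6, -0.1], [0.8, -0.7], [0.3, -0.2], [0.5, 0.2], [0.7, 0.3]]]
mod [ 0.52217957 -0.34607578  1.19956801]
[[-0.3, 1.1], [-0.1, 1.1], [0.7, 1.0], [0.4, 0.5], [2.3, -1.2], [1.0, -1.2], [0.3, 1.0]] [[-0.2, -0.9], [0.5, -1.0], [1.1, 0.1], [-0.3, -1.7], [0.4, 0.0]]
```

```bash
cat > go.py <<'E'
from h import *
from scipy.spatial.transform import Rotation as R
import sys
P=np.load('pose.npz')
def down(yaw): # tool y down, tool z along lane/module lateral; x=y cross z
    y=np.array([0,0,-1.]); z=np.array([-np.sin(yaw),np.cos(yaw),0]); x=np.cross(y,z)
    return R.from_matrix(np.c_[x,y,z])
def delta(pos,yaw,o=None,show=True):
    o=o or bot.get_obs(); Rc=R.from_quat(o['tool_rot'])
    best=None
    for k in (0,np.pi):
        rv=(Rc.inv()*down(yaw+k)).as_rotvec()
        if best is None or np.linalg.norm(rv)<np.linalg.norm(best): best=rv
    s=Rc.inv().apply(np.array(pos)-o['eef_pos'])/.025
    print('row',np.round(s,3),np.round(np.degrees(best)/10,3)); return s,best
def inlane(x,y,z): 
    L=P['L']; c,s=np.cos(L[2]),np.sin(L[2]); return [L[0]+c*x-s*y,L[1]+s*x+c*y,z]
def lanepos(p):
    L=P['L']; c,s=np.cos(L[2]),np.sin(L[2]); d=np.array(p)[:2]-L[:2]; return np.array([c*d[0]+s*d[1],-s*d[0]+c*d[1],p[2]])
E
python3 -c "
from go import *
o=bot.get_obs(); print(np.round(R.from_quat(o['tool_rot']).as_matrix(),3))
M=P['M'];x,y,a=M
g=[x-.006*np.cos(a),y-.006*np.sin(a)];print(g)
delta(g+[.13],a); delta(g+[.028],a)
S=ld('side0')
print((proj(S,[inlane(0,.034,.031),inlane(0,.034,.036),inlane(0,-.022,.031)])-[270,140]+.5)*4.2)
"
```

```text
[[-0.944 -0.001  0.33 ]
 [-0.33   0.002 -0.944]
 [-0.    -1.    -0.002]]
[np.float64(0.5200030065868428), np.float64(-0.35166707897175803)]
row [-15.003   4.021   0.165] [ 0.01  -4.949 -0.005]
row [-15.002   8.101   0.173] [ 0.01  -4.949 -0.005]
[[163.45694384 311.63021173]
 [163.90495258 305.1642476 ]
 [266.56868425 296.76620107]]
```

```bash
python3 -m handwheel '[[-2,0,0,0,-1,0],[-4.5,0.5,0,0,-2,0],[-7,1.5,0.1,0,-3,0],[-9.5,2,0.1,0,-4,0],[-12,3,0.15,0,-4.95,0]]' 1 && python3 -m handwheel '[[-1.5,0.3,0,0,0,0],[-3,0.6,0,0,0,0],[-3,0.6,0,0,0,0],[-3,0.6,0,0,0,0],[-3,0.6,0,0,0,0]]'
python3 -c "
from go import *
x,y,a=P['M']
g=[x-.006*np.cos(a),y-.006*np.sin(a)]
delta(g+[.031],a);snap('top','top1');snap('side','side1')
import cv2
a=cv2.imread('pics/top1.png');s=cv2.imread('pics/side1.png')
cv2.imwrite('pics/d1.png',np.hstack([cv2.resize(a[190:290,350:450],(400,400)),cv2.resize(s[280:380,230:330],(400,400))]))
"
```

```text
clock: 0.72
eef_pos: [0.4406, -0.3796, 0.1602]
tool_rot: [0.401, -0.582, 0.583, -0.401]
ft_force: [0.2, -1.5, 0.4]
grip_width: 0.0853
clock: 1.35
eef_pos: [0.4656, -0.3115, 0.1459]
tool_rot: [0.399, -0.584, 0.584, -0.399]
ft_force: [0.0, 0.6, 0.5]
grip_width: 0.0852
row [0.702 4.597 2.61 ] [-0.004 -0.008  0.002]
```

View pics/d1.png

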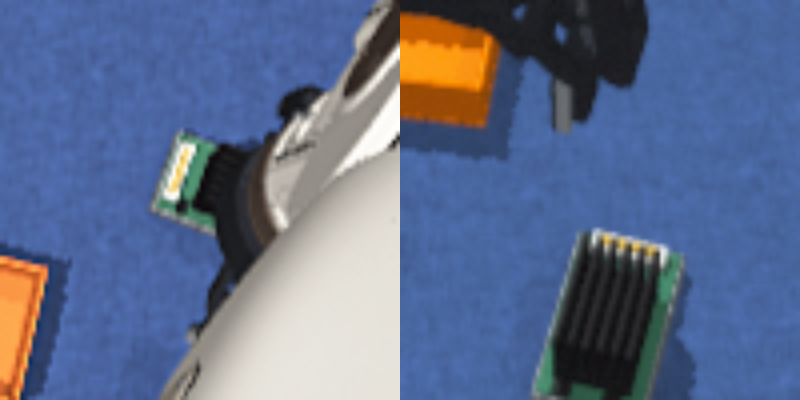

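```bash
python3 -m handwheel '[[0.35,0,1.3,0,0,0],[0.7,0,2.6,0,0,0],[0.7,0.7,2.6,0,0,0],[0.7,1.4,2.6,0,0,0],[0.7,1.4,2.6,0,0,0]]'
python3 -c "
from go import *
x,y,a=P['M']
g=[x-.006*np.cos(a),y-.006*np.sin(a)]
delta(g+[.031],a);snap('top','top2');snap('side','side2')
import cv2
a=cv2.imread('pics/top2.png');s=cv2.imread('pics/side2.png')
cv2.imwrite('pics/d2.png',np.hstack([cv2.resize(a[190:290,350:450],(400,400)),cv2.resize(s[290:390,230:330],(400,400))]))
"
```

```text
clock: 2.08
eef_pos: [0.5186, -0.3503, 0.1089]
tool_rot: [-0.399, 0.585, -0.583, 0.398]
ft_force: [-0.5, -0.1, 0.2]
grip_width: 0.0852
row [0.034 3.115 0.083] [ 0.02  -0.006 -0.004]
```

View pics/d2.png

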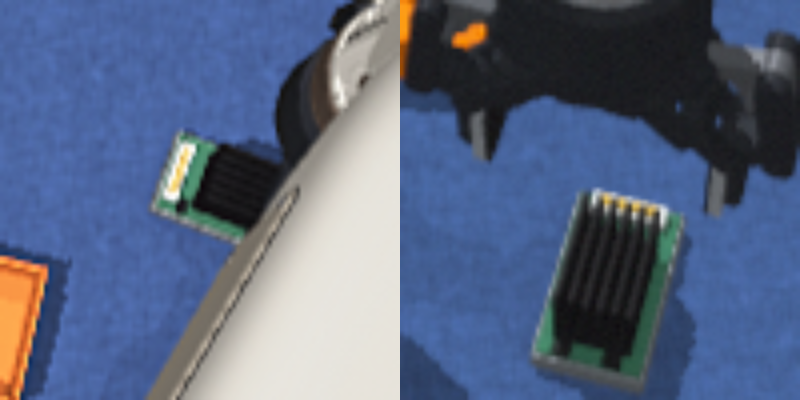

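```bash
python3 -m handwheel '[[0.02,0.8,0.08,0,0,0],[0.03,1.6,0.08,0,0,0],[0.03,2.4,0.08,0,0,0],[0.03,3.1,0.08,0,0,0],[0.03,3.1,0.08,0,0,0]]'
python3 -c "
from go import *
x,y,a=P['M']
g=[x-.006*np.cos(a),y-.006*np.sin(a)]
delta(g+[.031],a);snap('top','top2');snap('side','side3')
import cv2
a=cv2.imread('pics/top2.png');s=cv2.imread('pics/side3.png')
cv2.imwrite('pics/d3.png',np.hstack([cv2.resize(a[190:290,350:450],(400,400)),cv2.resize(s[290:390,230:330],(400,400))]))
"
```

```text
clock: 2.8
eef_pos: [0.5208, -0.3512, 0.032]
tool_rot: [-0.399, 0.584, -0.583, 0.399]
ft_force: [0.1, 0.1, -0.2]
grip_width: 0.0854
row [ 0.028  0.042 -0.024] [ 0.013  0.    -0.003]
```

View pics/d3.png

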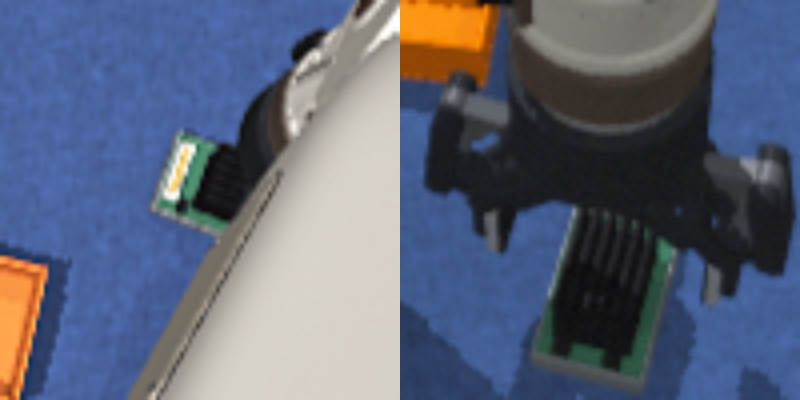

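```bash
python3 -m handwheel '[[0,0,0,0,0,0],[0,0,0,0,0,0],[0,0,0,0,0,0],[0,0,0,0,0,0],[0,0,0,0,0,0]]' -1; python3 -m handwheel '[[0,0,0,0,0,0],[0,0,0,0,0,0],[0,0,0,0,0,0],[0,0,0,0,0,0],[0,0,0,0,0,0]]'
python3 -c "
from go import *
snap('side','side4')
s=cv2.imread('pics/side4.png')
cv2.imwrite('pics/d4.png',cv2.resize(s[290:390,230:330],(600,600)))
"
```

```text
clock: 3.52
eef_pos: [0.522, -0.352, 0.0338]
tool_rot: [0.399, -0.583, 0.584, -0.399]
ft_force: [0.1, -0.1, 4.7]
grip_width: 0.0329
clock: 4.15
eef_pos: [0.522, -0.3519, 0.0338]
tool_rot: [0.399, -0.583, 0.584, -0.399]
ft_force: [-0.1, -0.2, 5.9]
grip_width: 0.0325
```

View pics/d4.png

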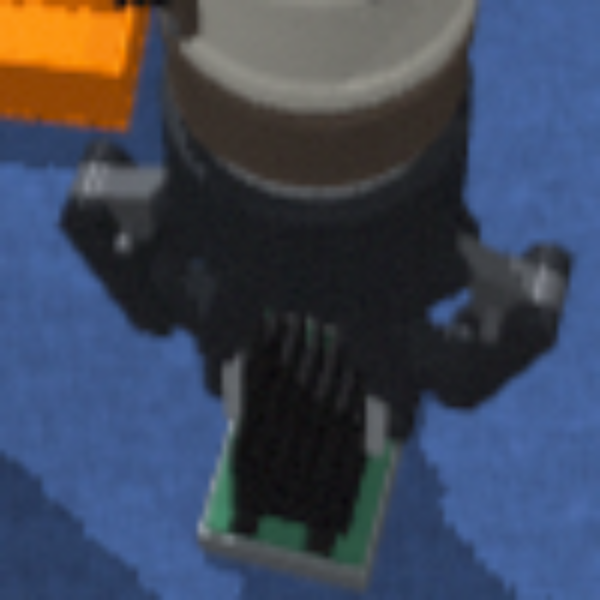

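```bash
python3 -m handwheel '[[0,-0.5,0,0,0,0],[0,-1.5,0,0,0,0],[0,-2.5,0,0,0,0],[0,-3.4,0,0,0,0],[0,-3.4,0,0,0,0]]' -1
python3 -c "
from go import *
L=P['L']
delta(inlane(-.0755,0,.12),L[2])
"
```

```text
clock: 4.82
eef_pos: [0.5227, -0.3523, 0.12]
tool_rot: [0.399, -0.582, 0.585, -0.4]
ft_force: [-0.2, -0.4, -2.5]
grip_width: 0.0329
row [-1.1497e+01 -5.0000e-03  1.3280e+00] [-0.019 -2.578  0.009]
```

```bash
python3 -m handwheel '[[-2,0,0.2,0,-0.5,0],[-4.4,0,0.5,0,-1,0],[-6.8,0,0.8,0,-1.6,0],[-9,0,1.1,0,-2.2,0],[-11.2,0,1.3,0,-2.58,0]]'
python3 -m handwheel '[[0,0,0,0,0,0],[0,0,0,0,0,0],[0,0,0,0,0,0],[0,0,0,0,0,0],[0,0,0,0,0,0]]'
python3 -c "
from go import *
L=P['L']
delta(inlane(-.0755,0,.12),L[2])
snap('top','top5');snap('side','side5')
a=cv2.imread('pics/top5.png');s=cv2.imread('pics/side5.png')
cv2.imwrite('pics/d5.png',np.hstack([cv2.resize(a[130:240,250:350],(400,440)),cv2.resize(s[170:280,280:380],(400,440))]))
"
```

```text
clock: 5.45
eef_pos: [0.6532, -0.1007, 0.1161]
tool_rot: [0.521, -0.48, 0.478, -0.519]
ft_force: [0.6, -1.5, -2.3]
grip_width: 0.0328
clock: 6.08
eef_pos: [0.6532, -0.1036, 0.1182]
tool_rot: [-0.519, 0.48, -0.48, 0.519]
ft_force: [0.4, 0.1, -1.9]
grip_width: 0.0325
row [-0.267 -0.072  0.21 ] [-0.001 -0.008  0.   ]
```

View pics/d5.png

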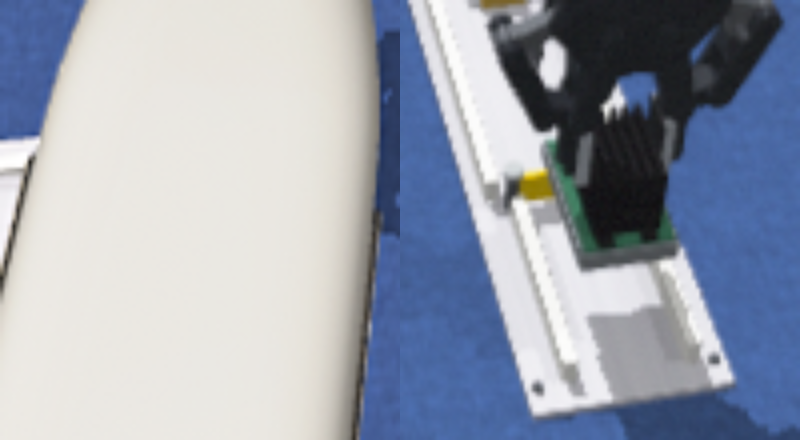

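```bash
python3 -m handwheel '[[-0.27,0.3,0.21,0,0,0],[-0.27,0.8,0.21,0,0,0],[-0.27,1.5,0.21,0,0,0],[-0.27,2.1,0.21,0,0,0],[-0.27,2.1,0.21,0,0,0]]'
python3 -c "
from go import *
L=P['L']
delta(inlane(-.0755,0,.0398),L[2]); print(lanepos(bot.get_obs()['eef_pos']))
c=snap('side','side6')
s=cv2.imread('pics/side6.png')
cv2.imwrite('pics/d6.png',cv2.resize(s[180:280,280:380],(600,600),interpolation=cv2.INTER_CUBIC))
"
```

```text
clock: 6.8
eef_pos: [0.6563, -0.0951, 0.0627]
tool_rot: [0.52, -0.481, 0.478, -0.518]
ft_force: [0.3, 0.1, -2.4]
grip_width: 0.0326
row [0.062 0.917 0.065] [ 0.028  0.001 -0.006]
[-0.07396813  0.00150164  0.06273867]
```

View pics/d6.png

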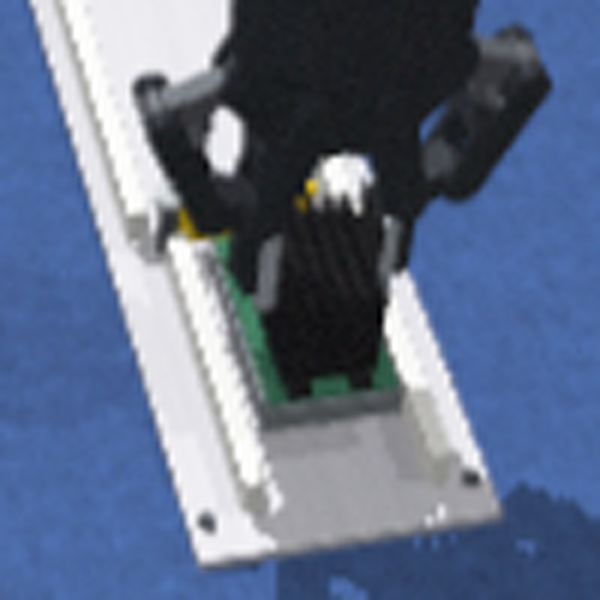

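```bash
python3 -c "
from go import *
c=ld('side6')
f=lambda u,v:(u/6+280-.42,v/6+180-.42)
for uv in [(262,402),(402,385)]: print(lanepos(ray(c,*f(*uv),.0627-.0338+.012)))
for uv in [(265,425),(402,404)]: print(lanepos(ray(c,*f(*uv),.0627-.0338)))
s=cv2.resize(cv2.imread('pics/side6.png')[180:280,280:380],(600,600),interpolation=cv2.INTER_CUBIC)
def line(a,b,col):
    q=(proj(c,[inlane(*a),inlane(*b)])-[280,180]+.42)*6
    cv2.line(s,*[tuple(int(v) for v in p) for p in q],col,1)
for y in (-.029,-.037,.029,.037): line((-.125,y,.024),(-.008,y,.024),(0,0,255))
for y in (-.029,.029): line((-.125,y,.006),(-.008,y,.006),(255,0,255))
line((-.125,-.029,.024),(-.125,-.037,.024),(0,0,255));line((-.125,.029,.024),(-.125,.037,.024),(0,0,255))
cv2.imwrite('pics/d6b.png',s)
"
```

```text
[-0.10319693  0.02801584  0.0409    ]
[-0.10518123 -0.02095246  0.0409    ]
[-0.10405995  0.02630949  0.0289    ]
[-0.10422674 -0.0225692   0.0289    ]
```

View pics/d6b.png

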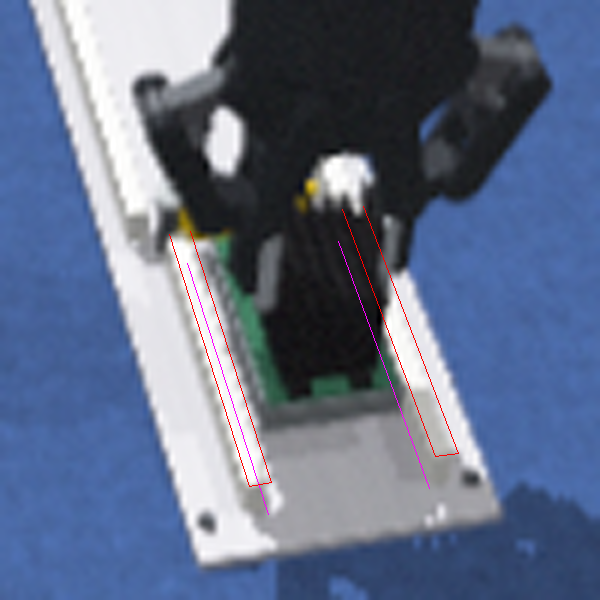

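```bash
cat > ov.py <<'E'
from go import *
def ov(src,x0,y0,w,h,k,out,L=None):
    c=ld(src)
    if L is not None: P_=L
    else: P_=P['L']
    s=cv2.resize(cv2.imread(f'pics/{src}.png')[y0:y0+h,x0:x0+w],(w*k,h*k),interpolation=cv2.INTER_CUBIC)
    def line(a,b,col):
        cc,ss=np.cos(P_[2]),np.sin(P_[2]); g=lambda p:[P_[0]+cc*p[0]-ss*p[1],P_[1]+ss*p[0]+cc*p[1],p[2]]
        q=(proj(c,[g(a),g(b)])-[x0,y0]+.5)*k-.5
        cv2.line(s,*[tuple(int(round(v)) for v in p) for p in q],col,1)
    def box(xa,xb,ya,yb,z,col):
        for a,b in (((xa,ya),(xb,ya)),((xb,ya),(xb,yb)),((xb,yb),(xa,yb)),((xa,yb),(xa,ya))): line((*a,z),(*b,z),col)
    box(-.125,-.008,.029,.037,.024,(0,0,255)); box(-.125,.235,-.037,-.029,.024,(0,0,255)); box(0,.235,.04,.048,.024,(0,0,255))
    box(-.002,.002,-.022,.034,.031,(255,0,0)); box(-.14,.235,-.0513,.0557,.006,(0,160,0))
    cv2.imwrite(f'pics/{out}.png',s)
if __name__=='__main__':
    ov('top0',160,150,180,70,4,'o1'); ov('side0',295,190,75,85,7,'o2')
E
python3 ov.py
```

```text
(no output)
```

View pics/o1.png

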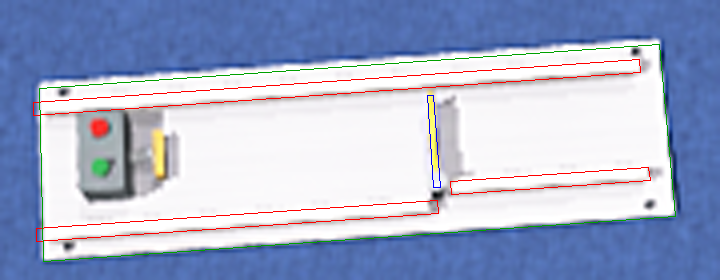

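View pics/o2.png

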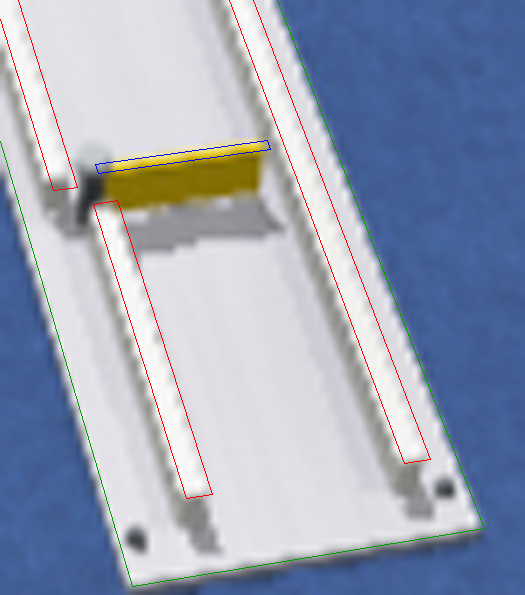

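```bash
python3 -m handwheel '[[0.06,0,0.07,0,0,0],[0.06,0.2,0.07,0,0,0],[0.06,0.4,0.07,0,0,0],[0.06,0.6,0.07,0,0,0],[0.06,0.6,0.07,0,0,0]]'
python3 -c "
from go import *
L=P['L']
delta(inlane(-.0755,0,.0398),L[2]); print(lanepos(bot.get_obs()['eef_pos']))
snap('side','side7')
s=cv2.imread('pics/side7.png')
cv2.imwrite('pics/d7.png',cv2.resize(s[180:280,280:380],(600,600),interpolation=cv2.INTER_CUBIC))
"
```

```text
clock: 7.48
eef_pos: [0.6594, -0.0966, 0.0497]
tool_rot: [0.52, -0.48, 0.479, -0.519]
ft_force: [-0.4, -0.2, -1.8]
grip_width: 0.0324
row [-0.007  0.397 -0.059] [ 0.009  0.002 -0.002]
[-0.07567805 -0.00150086  0.04971682]
```

View pics/d7.png

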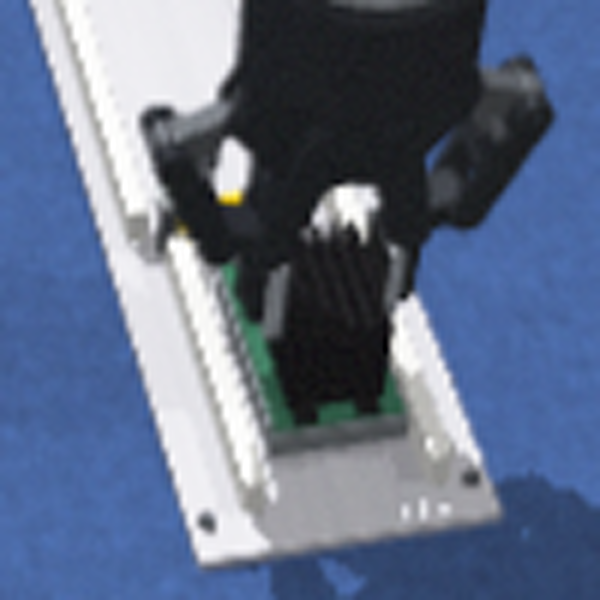

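```bash
python3 -m handwheel '[[0,0.1,-0.04,0,0,0],[0,0.2,-0.04,0,0,0],[0,0.3,-0.04,0,0,0],[0,0.38,-0.04,0,0,0],[0,0.38,-0.04,0,0,0]]'
python3 -c "
from go import *
L=P['L']
delta(inlane(-.0755,0,.0398),L[2]); print(lanepos(bot.get_obs()['eef_pos']))
c=snap('side','side8')
s=cv2.imread('pics/side8.png')
cv2.imwrite('pics/d8.png',cv2.resize(s[180:280,280:380],(600,600),interpolation=cv2.INTER_CUBIC))
"
```

```text
clock: 8.15
eef_pos: [0.6588, -0.0968, 0.0408]
tool_rot: [0.52, -0.48, 0.48, -0.519]
ft_force: [0.1, -0.8, -2.3]
grip_width: 0.0329
row [-0.012  0.038 -0.036] [ 0.003  0.002 -0.001]
[-0.07580721 -0.0009126   0.04076076]
```

View pics/d8.png

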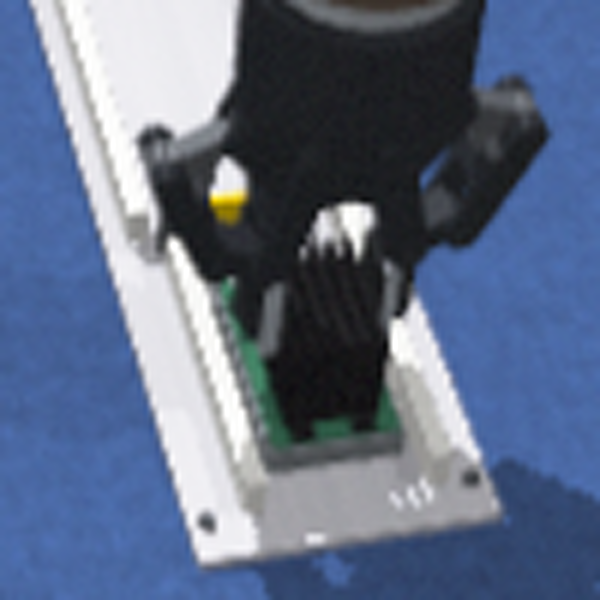

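```bash
python3 -c "
from go import *
c=ld('side8')
f=lambda u,v:(u/6+280-.42,v/6+180-.42)
for uv in [(263,446),(402,432)]: print(lanepos(ray(c,*f(*uv),.019)))
for uv in [(265,468),(402,450)]: print(lanepos(ray(c,*f(*uv),.007)))
"
python3 -m handwheel '[[0,0.03,0,0,0,0],[0,0.06,0,0,0,0],[0,0.09,0,0,0,0],[0,0.12,0,0,0,0],[0,0.12,0,0,0,0]]'
python3 -c "
from go import *
print(lanepos(bot.get_obs()['eef_pos']))"
```

```text
[-0.10545896  0.02666605  0.019     ]
[-0.10878229 -0.02230978  0.019     ]
[-0.10614416  0.02525365  0.007     ]
[-0.10771323 -0.02396068  0.007     ]
clock: 8.82
eef_pos: [0.6591, -0.0968, 0.0398]
tool_rot: [-0.519, 0.48, -0.48, 0.52]
ft_force: [-3.5, 0.3, 6.6]
grip_width: 0.0325
[-0.07587139 -0.00121837  0.03978616]
```

```bash
python3 -m handwheel '[[0,-0.03,0,0,0,0],[0,-0.05,0,0,0,0],[0,-0.05,0,0,0,0],[0,-0.05,0,0,0,0],[0,-0.05,0,0,0,0]]'
python3 -c "
from go import *
L=P['L']
delta(inlane(-.0755,0,.0398),L[2]); print(lanepos(bot.get_obs()['eef_pos']))"
```

```text
clock: 9.45
eef_pos: [0.6592, -0.0968, 0.0398]
tool_rot: [-0.519, 0.48, -0.48, 0.519]
ft_force: [-2.8, 0.2, 5.3]
grip_width: 0.0327
row [-0.016  0.001 -0.05 ] [-0.002  0.002  0.001]
[-0.07589297 -0.00123994  0.03981702]
```

```bash
python3 -m handwheel '[[0,-0.03,0,0,0,0],[0,-0.06,-0.02,0,0,0],[0,-0.1,-0.04,0,0,0],[0,-0.1,-0.04,0,0,0],[0,-0.1,-0.04,0,0,0]]'
python3 -c "
from go import *
L=P['L']
delta(inlane(-.0755,0,.0398),L[2]); print(lanepos(bot.get_obs()['eef_pos']))"
```

```text
clock: 10.07
eef_pos: [0.658, -0.0969, 0.0415]
tool_rot: [0.519, -0.48, 0.48, -0.519]
ft_force: [-0.4, 0.1, -2.0]
grip_width: 0.0328
row [-0.014  0.07  -0.003] [ 0.002  0.002 -0.   ]
[-7.58462462e-02 -6.56147382e-05  4.15441360e-02]
```

```bash
python3 -m handwheel '[[0,0.03,0,0,0,0],[0,0.06,0,0,0,0],[0,0.06,0,0,0,0],[0,0.06,0,0,0,0],[0,0.06,0,0,0,0]]'
python3 -c "
from go import *
L=P['L']
delta(inlane(-.0755,0,.0398),L[2]); print(lanepos(bot.get_obs()['eef_pos']))"
```

```text
clock: 10.7
eef_pos: [0.6581, -0.0969, 0.0404]
tool_rot: [-0.519, 0.48, -0.48, 0.519]
ft_force: [-0.1, 0.2, -1.3]
grip_width: 0.0326
row [-0.015  0.023 -0.006] [-0.001  0.002  0.   ]
[-0.075865   -0.00016095  0.04036962]
```

```bash
python3 -c "
from go import *
c=ld('side8')
f=lambda u,v:(u/6+280-.42,v/6+180-.42)
for z in (.03,.035,.04,.045): print(lanepos(ray(c,*f(268,356),z)), lanepos(ray(c,*f(397,292),z)))
"
python3 -m handwheel '[[-0.2,0,0,0,0,0],[-0.5,0,0,0,0,0],[-0.8,0,0,0,0,0],[-1.0,0,0,0,0,0],[-1.0,0,0,0,0,0]]'
python3 -c "
from go import *
L=P['L']
delta(inlane(-.0755,0,.0402),L[2]); print(lanepos(bot.get_obs()['eef_pos']))
snap('side','side9')
s=cv2.imread('pics/side9.png')
cv2.imwrite('pics/d9.png',cv2.resize(s[160:260,280:380],(600,600),interpolation=cv2.INTER_CUBIC))
"
```

```text
[-0.07544144  0.01778898  0.03      ] [-0.05559371 -0.03508926  0.03      ]
[-0.07935676  0.01919039  0.035     ] [-0.0596396 -0.03334    0.035    ]
[-0.08327209  0.02059179  0.04      ] [-0.06368549 -0.03159073  0.04      ]
[-0.08718741  0.0219932   0.045     ] [-0.06773138 -0.02984147  0.045     ]
clock: 11.32
eef_pos: [0.656, -0.0712, 0.0404]
tool_rot: [0.52, -0.48, 0.48, -0.52]
ft_force: [0.7, 0.0, -2.0]
grip_width: 0.0329
row [ 1.014  0.006 -0.007] [0.    0.007 0.   ]
[-0.05015533 -0.00014744  0.04036   ]
```

View pics/d9.png

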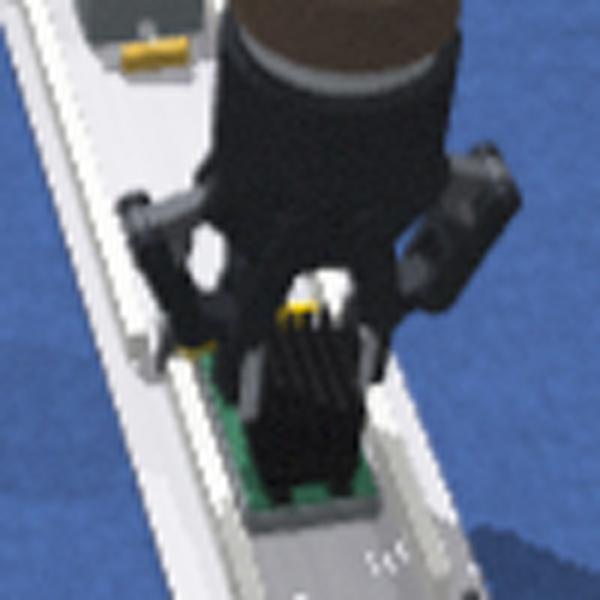

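```bash
python3 -m handwheel '[[-0.3,0,0,0,0,0],[-0.7,0,0,0,0,0],[-1.1,0,0,0,0,0],[-1.4,0,0,0,0,0],[-1.6,0,0,0,0,0]]'
python3 -c "
from go import *
L=P['L']
delta(inlane(-.0755,0,.0402),L[2]); print(lanepos(bot.get_obs()['eef_pos']))
snap('side','side10')
s=cv2.imread('pics/side10.png')
cv2.imwrite('pics/d10.png',cv2.resize(s[140:240,270:370],(600,600),interpolation=cv2.INTER_CUBIC))
"
```

```text
clock: 12.0
eef_pos: [0.6548, -0.0327, 0.0413]
tool_rot: [-0.519, 0.479, -0.481, 0.52]
ft_force: [3.2, -3.2, -1.5]
grip_width: 0.033
row [ 2.556  0.048 -0.075] [-0.023 -0.003  0.01 ]
[-0.01160923 -0.00190681  0.04128821]
```

View pics/d10.png

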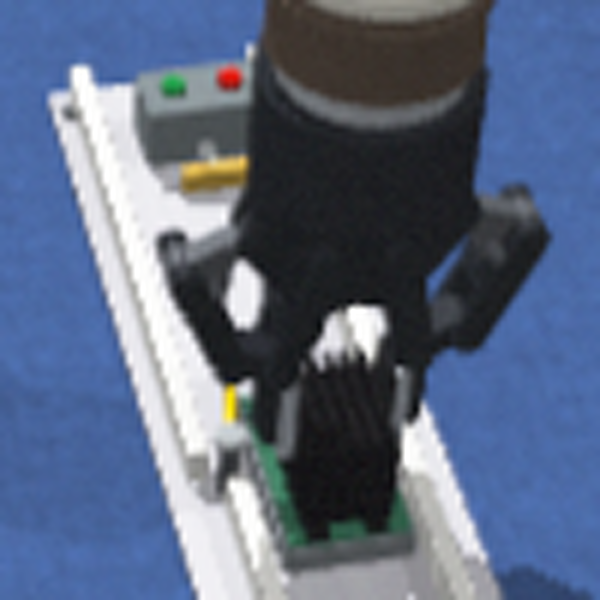

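```bash
python3 -m handwheel '[[-0.3,0.04,-0.04,0,0,0],[-0.7,0.04,-0.06,0,0,0],[-1.1,0.04,-0.06,0,0,0],[-1.5,0.04,-0.06,0,0,0],[-1.9,0.04,-0.06,0,0,0]]'
python3 -c "
from go import *
L=P['L']
delta(inlane(.0945,0,.0402),L[2]); print(lanepos(bot.get_obs()['eef_pos']))
"
```

```text
clock: 12.68
eef_pos: [0.6479, 0.0158, 0.0398]
tool_rot: [-0.519, 0.479, -0.48, 0.52]
ft_force: [3.6, -3.4, 2.2]
grip_width: 0.0326
row [-2.29  -0.017  0.047] [-0.004  0.003  0.003]
[0.03725552 0.00113946 0.03980106]
```

```bash
python3 -m handwheel '[[-0.4,-0.03,0.02,0,0,0],[-0.8,-0.03,0.03,0,0,0],[-1.2,-0.03,0.03,0,0,0],[-1.6,-0.03,0.03,0,0,0],[-1.9,-0.03,0.03,0,0,0]]'
python3 -c "
from go import *
L=P['L']
delta(inlane(.0945,0,.0402),L[2]); print(lanepos(bot.get_obs()['eef_pos']))
c=snap('side','side11')
s=cv2.imread('pics/side11.png')
cv2.imwrite('pics/d11.png',cv2.resize(s[110:210,260:360],(600,600),interpolation=cv2.INTER_CUBIC))
c=snap('top','top11')
s=cv2.imread('pics/top11.png')
cv2.imwrite('pics/d11t.png',cv2.resize(s[140:240,160:300],(700,500),interpolation=cv2.INTER_CUBIC))
"
```

```text
clock: 13.3
eef_pos: [0.6444, 0.0634, 0.0398]
tool_rot: [0.52, -0.48, 0.48, -0.519]
ft_force: [3.3, -2.7, 0.2]
grip_width: 0.0323
row [-0.381 -0.014  0.036] [ 0.003  0.005 -0.001]
[0.08497519 0.00088492 0.03984584]
```

View pics/d11.png

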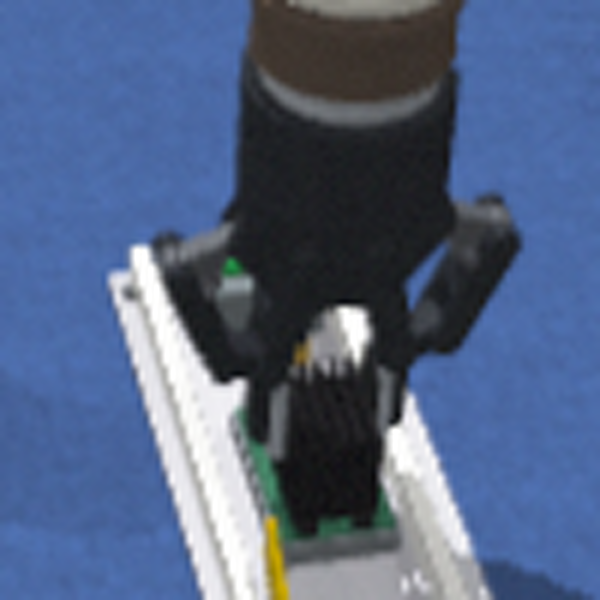

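View pics/d11t.png

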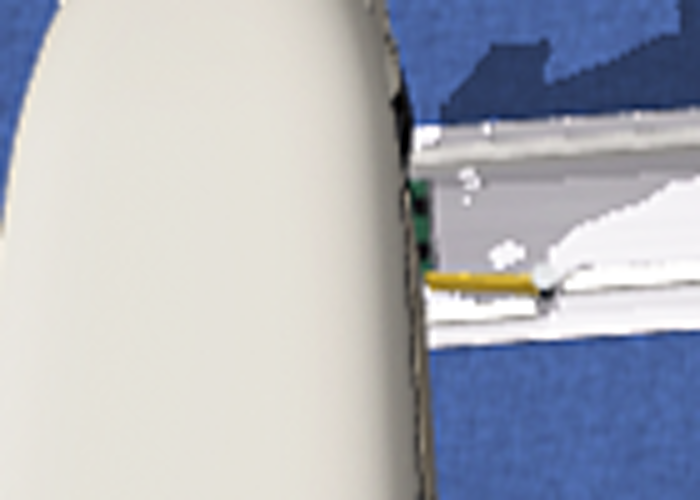

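```bash
python3 -c "
from go import *
T=ld('top0');S=ld('side0')
for uv in ((183,167),(186,218)): print(lanepos(ray(T,uv[0]/4.4+160-.4,uv[1]/4.4+145-.4,.019)))
for uv in ((127,133),(173,128)): print(lanepos(ray(S,uv[0]/4.2+270-.4,uv[1]/4.2+140-.4,.008)))
"
python3 -m handwheel '[[-0.1,0,0,0,0,0],[-0.2,0,0.02,0,0,0],[-0.3,0,0.03,0,0,0],[-0.4,0,0.03,0,0,0],[-0.4,0,0.03,0,0,0]]'
python3 -c "
from go import *
print(lanepos(bot.get_obs()['eef_pos']))"
```

```text
[ 0.15748827 -0.01432077  0.019     ]
[0.1569633  0.01416014 0.019     ]
[0.163083   0.01574568 0.008     ]
[ 0.16221526 -0.0119324   0.008     ]
clock: 14.02
eef_pos: [0.6438, 0.073, 0.0398]
tool_rot: [0.52, -0.48, 0.479, -0.519]
ft_force: [-0.9, -0.5, 0.9]
grip_width: 0.0328
[0.09458776 0.00069958 0.0398428 ]
```

```bash
python3 -m handwheel '[[-0.1,0,0.0,0,0,0],[-0.2,0,0.01,0,0,0],[-0.3,0,0.02,0,0,0],[-0.4,0,0.02,0,0,0],[-0.48,0,0.02,0,0,0]]'
python3 -c "
from go import *
print(lanepos(bot.get_obs()['eef_pos']))"
python3 -m handwheel '[[-0.04,0,0.0,0,0,0],[-0.08,0,0,0,0,0],[-0.12,0,0,0,0,0],[-0.12,0,0,0,0,0],[-0.12,0,0,0,0,0]]'
python3 -c "
from go import *
print(lanepos(bot.get_obs()['eef_pos']))"
```

```text
clock: 14.65
eef_pos: [0.6439, 0.085, 0.0398]
tool_rot: [0.52, -0.48, 0.48, -0.519]
ft_force: [-0.5, -0.4, -1.3]
grip_width: 0.0325
[ 0.10652032 -0.00040284  0.03983252]
clock: 15.28
eef_pos: [0.6439, 0.0876, 0.04]
tool_rot: [0.519, -0.48, 0.48, -0.519]
ft_force: [0.2, -0.6, -2.2]
grip_width: 0.0326
[ 0.10912014 -0.00052246  0.0400427 ]
```

```bash
python3 -m handwheel '[[-0.04,0.01,0.0,0,0,0],[-0.08,0.02,0,0,0,0],[-0.08,0.02,0,0,0,0],[-0.08,0.02,0,0,0,0],[-0.08,0.02,0,0,0,0]]'; python3 -c "
from go import *
print(lanepos(bot.get_obs()['eef_pos']))"
python3 -m handwheel '[[-0.04,0,0.0,0,0,0],[-0.08,0,0,0,0,0],[-0.08,0,0,0,0,0],[-0.08,0,0,0,0,0],[-0.08,0,0,0,0,0]]';  python3 -c "
from go import *
print(lanepos(bot.get_obs()['eef_pos']))"
```

```text
clock: 15.9
eef_pos: [0.6439, 0.0896, 0.0398]
tool_rot: [-0.519, 0.48, -0.48, 0.52]
ft_force: [0.4, -0.9, 0.8]
grip_width: 0.033
[ 0.11114204 -0.00077382  0.03982581]
clock: 16.52
eef_pos: [0.6438, 0.0916, 0.0398]
tool_rot: [-0.519, 0.48, -0.48, 0.52]
ft_force: [-0.0, -2.0, 2.5]
grip_width: 0.0332
[ 0.11312095 -0.00075997  0.03981661]
```

```bash
python3 -m handwheel '[[-0.04,0,0.0,0,0,0],[-0.04,0,0,0,0,0],[-0.04,0,0,0,0,0],[-0.04,0,0,0,0,0],[-0.04,0,0,0,0,0]]'; python3 -c "
from go import *
print(lanepos(bot.get_obs()['eef_pos']))"
python3 -m handwheel '[[-0.04,0,0.0,0,0,0],[-0.04,0,0,0,0,0],[-0.04,0,0,0,0,0],[-0.04,0,0,0,0,0],[-0.04,0,0,0,0,0]]';  python3 -c "
from go import *
print(lanepos(bot.get_obs()['eef_pos']))"
```

```text
clock: 17.15
eef_pos: [0.6437, 0.0925, 0.0398]
tool_rot: [-0.519, 0.48, -0.48, 0.519]
ft_force: [1.2, -2.4, 3.6]
grip_width: 0.0326
[ 0.11403407 -0.0007405   0.03978374]
clock: 17.77
eef_pos: [0.6436, 0.0929, 0.0398]
tool_rot: [0.519, -0.48, 0.48, -0.519]
ft_force: [-0.9, -5.3, 4.1]
grip_width: 0.0329
[ 0.11445338 -0.00073682  0.03980636]
```

```bash
python3 -m handwheel '[[-0.04,-0.01,0.0,0,0,0],[-0.04,-0.02,0,0,0,0],[-0.04,-0.02,0,0,0,0],[-0.04,-0.02,0,0,0,0],[-0.04,-0.02,0,0,0,0]]'; python3 -c "
from go import *
print(lanepos(bot.get_obs()['eef_pos']))"
python3 -m handwheel '[[-0.04,0,0.0,0,0,0],[-0.04,0,0,0,0,0],[-0.04,0,0,0,0,0],[-0.04,0,0,0,0,0],[-0.04,0,0,0,0,0]]';  python3 -c "
from go import *
print(lanepos(bot.get_obs()['eef_pos']))"
```

```text
clock: 18.4
eef_pos: [0.6436, 0.0937, 0.0399]
tool_rot: [0.52, -0.48, 0.48, -0.519]
ft_force: [1.8, -5.5, 2.9]
grip_width: 0.0324
[ 0.11522504 -0.0007344   0.03987991]
clock: 19.02
eef_pos: [0.6435, 0.0942, 0.0399]
tool_rot: [0.52, -0.479, 0.481, -0.519]
ft_force: [1.4, -5.9, 3.3]
grip_width: 0.033
[ 0.11575679 -0.00071779  0.03992517]
```

```bash
python3 -m handwheel '[[-0.04,0,0.0,0,0,0],[-0.04,-0.01,0,0,0,0],[-0.04,-0.01,0,0,0,0],[-0.04,-0.01,0,0,0,0],[-0.04,-0.01,0,0,0,0]]'; python3 -c "
from go import *
print(lanepos(bot.get_obs()['eef_pos']))"
python3 -m handwheel '[[-0.04,0,0.0,0,0,0],[-0.06,0,0,0,0,0],[-0.06,0,0,0,0,0],[-0.06,0,0,0,0,0],[-0.06,0,0,0,0,0]]';  python3 -c "
from go import *
print(lanepos(bot.get_obs()['eef_pos']))"
```

```text
clock: 19.65
eef_pos: [0.6435, 0.0947, 0.04]
tool_rot: [0.52, -0.479, 0.481, -0.518]
ft_force: [1.2, -7.2, 2.3]
grip_width: 0.0331
[ 0.1162921  -0.00070606  0.03999915]
clock: 20.27
eef_pos: [0.6434, 0.0955, 0.0401]
tool_rot: [0.52, -0.479, 0.481, -0.518]
ft_force: [2.2, -8.8, 2.8]
grip_width: 0.0323
[ 0.11702689 -0.00069248  0.04012131]
```

```bash
python3 -m handwheel '[[-0.04,0,0.0,0,0,0],[-0.06,-0.01,0,0,0,0],[-0.06,-0.01,0,0,0,0],[-0.06,-0.01,0,0,0,0],[-0.06,-0.01,0,0,0,0]]'; python3 -c "
from go import *
print(lanepos(bot.get_obs()['eef_pos']))"
python3 -m handwheel '[[-0.04,0,0.0,0,0,0],[-0.06,0,0,0,0,0],[-0.06,0,0,0,0,0],[-0.06,0,0,0,0,0],[-0.06,0,0,0,0,0]]';  python3 -c "
from go import *
print(lanepos(bot.get_obs()['eef_pos']))"
```

```text
clock: 20.9
eef_pos: [0.6433, 0.0962, 0.0403]
tool_rot: [0.52, -0.479, 0.482, -0.517]
ft_force: [3.0, -10.1, 2.2]
grip_width: 0.0328
[ 0.11780397 -0.00069676  0.04025392]
clock: 21.52
eef_pos: [0.6432, 0.0969, 0.0403]
tool_rot: [0.521, -0.479, 0.482, -0.517]
ft_force: [0.8, -12.6, 3.6]
grip_width: 0.0325
[ 0.11851869 -0.00063151  0.04032263]
```

```bash
python3 -m handwheel '[[0,0,0,0,0,0],[0,0,0,0,0,0],[0,0,0,0,0,0],[0,0,0,0,0,0],[0,0,0,0,0,0]]'
python3 -c "
from go import *
c=snap('side','side12')
s=cv2.imread('pics/side12.png')
cv2.imwrite('pics/d12.png',cv2.resize(s[110:210,250:350],(600,600),interpolation=cv2.INTER_CUBIC))
c=snap('top','top12')
s=cv2.imread('pics/top12.png')
cv2.imwrite('pics/d12t.png',cv2.resize(s[140:240,160:300],(700,500),interpolation=cv2.INTER_CUBIC))
"
```

```text
clock: 22.15
eef_pos: [0.6432, 0.0969, 0.0404]
tool_rot: [0.52, -0.479, 0.482, -0.517]
ft_force: [1.5, -11.4, 3.1]
grip_width: 0.0325
```

View pics/d12.png

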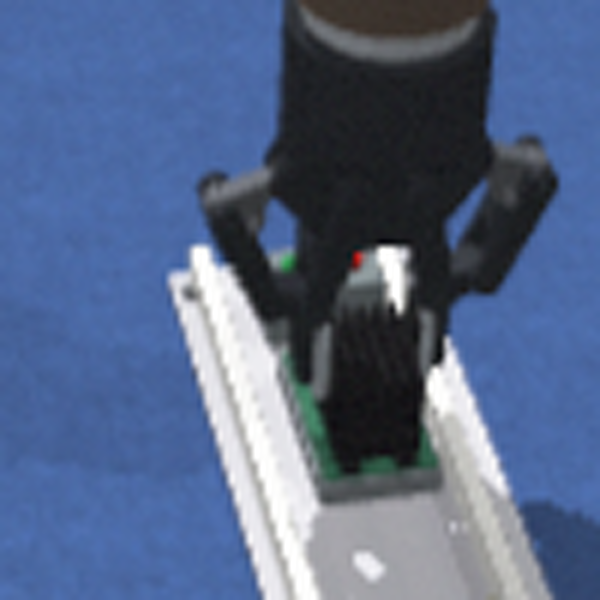

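View pics/d12t.png

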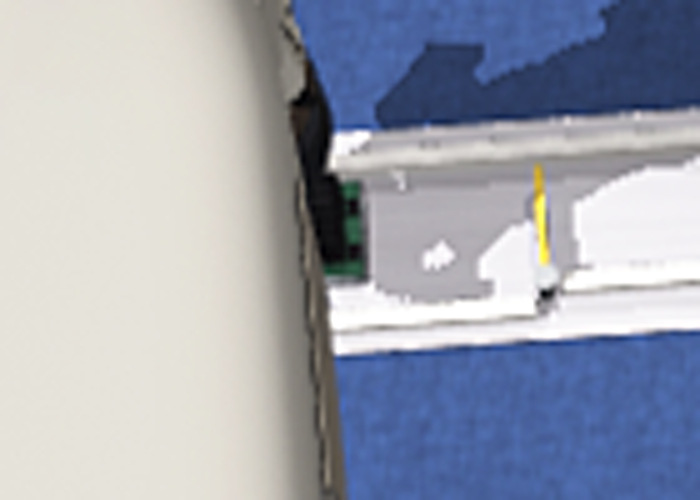

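```bash
python3 -m handwheel '[[-0.02,0,0,0,0,0],[-0.04,0,0,0,0,0],[-0.04,0,0,0,0,0],[-0.04,0,0,0,0,0],[-0.04,0,0,0,0,0]]'
python3 -m handwheel '[[0,0,0,0,0,0],[0.04,0,0,0,0,0],[0.08,0,0,0,0,0],[0.12,0,0,0,0,0],[0.16,0,0,0,0,0]]'
python3 -m handwheel '[[0.04,0,0,0,0,0],[0.08,0,0,0,0,0],[0.12,0,0,0,0,0],[0.12,0,0,0,0,0],[0.12,0,0,0,0,0]]'
python3 -c "
from go import *
print(lanepos(bot.get_obs()['eef_pos']))"
```

```text
clock: 22.88
eef_pos: [0.6432, 0.0974, 0.0404]
tool_rot: [0.521, -0.478, 0.483, -0.517]
ft_force: [1.7, -13.2, 3.7]
grip_width: 0.0329
clock: 23.5
eef_pos: [0.6434, 0.0956, 0.0401]
tool_rot: [0.52, -0.479, 0.481, -0.518]
ft_force: [1.4, -6.7, 2.2]
grip_width: 0.0328
clock: 24.12
eef_pos: [0.6435, 0.0942, 0.0399]
tool_rot: [0.52, -0.48, 0.48, -0.519]
ft_force: [1.9, -4.0, 0.6]
grip_width: 0.0328
[ 0.11578708 -0.00072282  0.0399491 ]
```

```bash
python3 -m handwheel '[[0.03,0,0,0,0,0],[0.06,0,0,0,0,0],[0.09,0,0,0,0,0],[0.12,0,0,0,0,0],[0.12,0,0,0,0,0]]'
python3 -m handwheel '[[0.02,0,0,0,0,0],[0.04,0,0,0,0,0],[0.06,0,0,0,0,0],[0.06,0,0,0,0,0],[0.06,0,0,0,0,0]]'
python3 -c "
from go import *
print(lanepos(bot.get_obs()['eef_pos']))"
```

```text
clock: 24.75
eef_pos: [0.6426, 0.0926, 0.04]
tool_rot: [0.52, -0.48, 0.479, -0.519]
ft_force: [0.9, -2.2, -1.9]
grip_width: 0.0332
clock: 25.38
eef_pos: [0.6436, 0.0906, 0.0406]
tool_rot: [-0.519, 0.48, -0.48, 0.519]
ft_force: [0.5, 0.3, -2.7]
grip_width: 0.0326
[ 0.11219768 -0.00056182  0.04060114]
```

```bash
python3 -m handwheel '[[0,0.01,0,0,0,0],[0,0.03,0,0,0,0],[0,0.03,0,0,0,0],[0,0.03,0,0,0,0],[0,0.03,0,0,0,0]]'
python3 -m handwheel '[[0,0,0,0,0,0],[0,0,0,0,0,0],[0,0,0,0,0,0],[0,0,0,0,0,0],[0,0,0,0,0,0]]' 0.6
python3 -c "
from go import *
print(lanepos(bot.get_obs()['eef_pos']))
c=snap('side','side13')
s=cv2.imread('pics/side13.png')
cv2.imwrite('pics/d13.png',cv2.resize(s[110:210,250:350],(600,600),interpolation=cv2.INTER_CUBIC))"
```

```text
clock: 26.0
eef_pos: [0.6437, 0.0906, 0.0398]
tool_rot: [-0.519, 0.48, -0.48, 0.519]
ft_force: [-0.8, -0.7, -2.3]
grip_width: 0.0326
clock: 26.62
eef_pos: [0.6437, 0.0906, 0.0399]
tool_rot: [-0.519, 0.48, -0.48, 0.519]
ft_force: [-0.1, -0.2, -0.5]
grip_width: 0.0682
[ 0.11213699 -0.00062444  0.03987341]
```

View pics/d13.png

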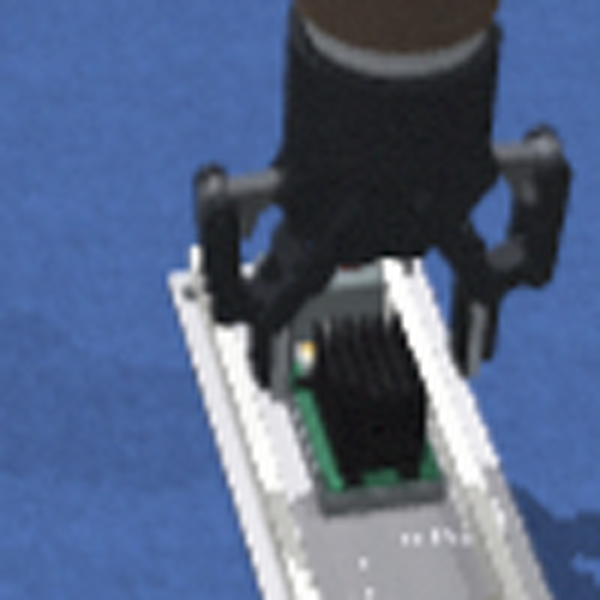

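Released; the module sits flat and the fingers are clear on both sides. Now I lift straight up, then retreat.

```bash
python3 -m handwheel '[[0,-0.3,0,0,0,0],[0,-0.8,0,0,0,0],[0,-1.5,0,0,0,0],[0,-2.5,0,0,0,0],[0,-3.5,0,0,0,0]]'
python3 -m handwheel '[[0,-1,-2,0,0,0],[0,-2,-4,0,0,0],[0,-3,-6,0,0,0],[0,-3.5,-7.5,0,0,0],[0,-3.5,-7.5,0,0,0]]'
python3 -c "
from go import *
c=snap('side','side14')
s=cv2.imread('pics/side14.png')
cv2.imwrite('pics/d14.png',cv2.resize(s[130:280,260:370],(660,900))[:600])
c=snap('top','top14')"
```

```text
clock: 27.3
eef_pos: [0.644, 0.0906, 0.1296]
tool_rot: [-0.519, 0.479, -0.48, 0.52]
ft_force: [-0.3, -0.1, -0.2]
grip_width: 0.0685
clock: 27.92
eef_pos: [0.4556, 0.0757, 0.218]
tool_rot: [-0.518, 0.479, -0.481, 0.521]
ft_force: [0.6, 0.1, 0.0]
grip_width: 0.0684
```

View pics/d14.png

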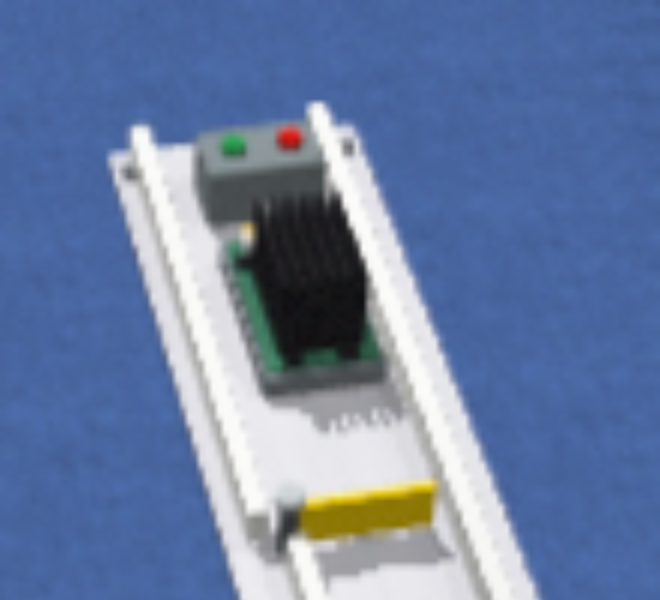

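View pics/top14.png

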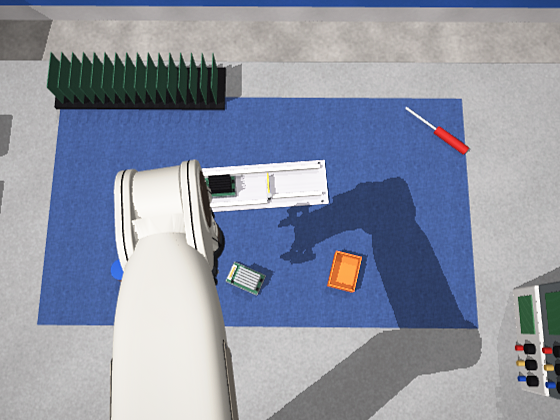

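```bash
python3 -c "
from go import *
c=ld('side14')
p=[lanepos(ray(c,u/6+260-.42,v/6+130-.42,z)) for u,v,z in ((265,396,.006),(383,380,.006),(262,378,.018),(383,362,.018))]
print(np.round(p,4))
o=bot.get_obs(); print(np.abs(o['joint_vel']).max())"
```

```text
[[ 0.0806  0.0249  0.006 ]
 [ 0.0804 -0.023   0.006 ]
 [ 0.079   0.0269  0.018 ]
 [ 0.0786 -0.0217  0.018 ]]
0.04025686232664566
```

Rear edge is at about 79–80 mm, so the front edge is at about 159 mm (over 136). It is about 2 mm off centre, straight, the flap is shut and the hand is clear, so I'm handing in.

```bash
python3 -m handwheel '[[0,0,0,0,0,0],[0,0,0,0,0,0],[0,0,0,0,0,0],[0,0,0,0,0,0],[0,0,0,0,0,0]]'; python3 -c "
from h import *
print(bot.job_done())"
```

```text
clock: 28.65
eef_pos: [0.4568, 0.0757, 0.2146]
tool_rot: [0.519, -0.48, 0.48, -0.519]
ft_force: [0.5, -0.5, -0.6]
grip_width: 0.0683
the job is handed in; nothing more can be done
None
```

I loaded the black module and handed the job in at 28.7 s of the 72 s allowed. The interface gave no verdict, so what follows rests on my own checks.

**What I did:**
- I gripped the module by its heat sink and set it in the infeed with the connector end towards the flap.
- I fed it along the floor through the flap. The pictures show the flap open on the way through and shut again behind the module.
- I felt for the plunger in steps of 1 to 2 mm and pressed up to about 13 N. I put the plunger travel at 3 to 4.5 mm from force and travel, since I could not see it directly.
- I drew back slowly until the force was gone and about 2 mm more, then released, lifted and moved the hand clear.

**Last checks, from the pictures and readings before handing in:**
- **Module:** its back edge is about 80 mm past the flap line, so its front is at about 159 mm. It is 1 to 2.5 mm off centre by the side camera, straight and flat.
- **Flap and plunger:** the flap is shut. The plunger should be free, judging by the force dropping to zero.
- **Robot and bystanders:** the gripper is well clear and reads about 0 N beyond noise. The silver module and the bin look unmoved. The jar was mostly hidden by the arm in the last top view, but I never went near it.

**Disagreements:**
- The two cameras disagree by 5 to 6 mm on where the plunger's face was, so I relied on feel.
- The side camera put the module's sideways position 1 to 2.5 mm further left than the arm's own reading, well within the 10 mm allowed.
- While lowering the module into the infeed I pressed it on the floor with about 9 N for a moment, then eased off.

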